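# Pack the two-tier paint carrier and leave the look-alikes

### The arm

A 6-joint arm with a two-finger parallel gripper is mounted at the origin on the work surface; the furniture and walls round the work are solid. World frame = base frame: x ahead of the robot, y to its left, z up, the work surface at z = 0. Lengths are in m, angles in rad, forces in N, time in s.
With the tool pointing down it reaches from about 0.35 to 0.95 m from the base axis. Payload 17.4 kg.
Tool frame: the origin (TCP) lies on the centre line of the jaws, within the pads' length; the fingertips stand 11 mm ahead of it and the grasp point (between the pads) lies 8 mm behind it (nose_length is the z of the fingertips in the tool frame, in m); z points along the fingers, y is the direction in which the jaws open and shut (so a half turn about z gives the same grasp; the last joint's range is limited). The gripper opens to 93 mm and grips with 3 to 60 N. Pads are 15 mm wide; open, the fingers measure 128 mm over their backs; the gripper's body (75 mm by 188 mm) begins 65 mm behind the grasp point.
Start: joints at [-1.279, 0.116, 1.442, -0, 1.584, -0.038], TCP at [0.219, -0.639, 0.23] pointing down, gripper open.
Joint ranges: [-2.83, 2.83], [-0.83, 2.19], [0.07, 2.5], [-1.14, 4.28], [0.01, 3], [-2.97, 2.97]. Speed limits (rad/s): [1.89, 1.89, 2.22, 3.14, 3.14, 3.14].

### API

Orientations are given as a rotation vector (axis times angle).
In Python, from workcell import get_state, snapshot, close_job, find_in, landmark_of, nose_length gives the robot as it stands. The module is installed in compiled form; this text tells all that it offers.
- The arm moves only by the tool arm_command, never from a script. Its arguments are lists of equal length, an entry for each row: "dr": the turn, a rotation vector about the tool's x, y, z in degrees, a list of three; "translation": the shift along the tool's x, y, z in mm, a list of three; "grip": the opening, from 0 (shut) to 1 (fully open). A call has exactly 5 rows; each row shifts and turns the commanded pose from where the row before left it, along the tool's axes as they then stand; what a row does not reach is not made up. A row lasts 1/10 s, in which the tool goes at most 50 mm and 8.59 degrees, less where a joint would pass 70% of its speed; a pose out of reach is approached as far as the arm can. A call with a gripper value outside its range is refused whole. The fingers move at their own pace and stop on an object; the grip force is fixed at half the most. Time passes only in rows, so rows that do not move let the fingers close, or fill a call up. It gives the time, the measured TCP pose, the force and the opening at its end, in the units of the state.
- get_state(): the state, without advancing time (a new reading comes with each control period).
- snapshot(name): name is "side" or "top"; returns a dict with "image" (420x560x3 uint8, blue, green, red), "mtx" (3x3 intrinsics, pixels), "dist" ([k1, k2, p1, p2, k3] as OpenCV has them; the pictures are not rectified), "origin" and "rotation" of the camera in the world. Camera axes: x right, y up, looking along -z (the intrinsics and any distortion apply to the point x, -y, -z); pixel columns grow to the right and rows downward; lengths in m; the calibration is good to about 2 mm. A picture is of the moment at which its call begins. There is no depth.
- close_job(): hands the job in, once; it reports no verdict.
Trained networks look in the newest picture that a camera, given by its name, has taken for a name from the list of things; names that differ only in an ending like _2 or _b are one class to them, and where a whole thing is asked for, a point or a joint stands for the part that bears it (a point fixed in the world has none). Each returns a list of dicts, best first, with "score" (0 to 1); they miss things now and then, are a little off and sometimes report something else, mostly with a low value. They report only what shows in the picture. A call takes as long as a camera call.
- find_in(camera, thing): "position" ([x, y, z] in m, in world coordinates, good to about 4 mm: the middle of the surface that is visible of it).
- landmark_of(camera, thing): "position" ([x, y, z] in m, in world coordinates, good to about 4 mm: a listed point, or the origin of a listed thing).
The state is a dict: "time": time; "qpos": joint angles; "qvel": joint speeds; "joint_efforts": joint torques, N m; "tcp_pos": TCP position; "tool_rot": TCP orientation; "contact_force": force on the tool from outside, world axes, zero at the start; "moment": the same for the moment, N m; "width": finger opening in m.
Only numpy, scipy, OpenCV 4.12 (cv2) and the standard library are available. Lean on these libraries where they do the work, as an engineer would, in place of code of your own. Each camera call takes 0.05 s, during which the arm holds its last target.

### The job

Pack the two-tier paint carrier: first lay the orange tube flat in the orange-lined lane and the white tube flat in the white-lined lane of the fixed dark base, lengthwise in their lanes. Then lift the empty pale tray by its handle and stack it on the base so that all four corner pins seat fully in its corner holes, and last lay the blue tube flat in the tray's blue-lined lane. Leave the ochre tube and the lying ink bottle where they are.

Things in the scene. Friction and masses are not known exactly. Their poses are not given: they have to be found in the camera images.
- orange_mid (a point): Orange tube: black paint tube with bright orange bands, white cap, lying flat; 42 mm wide (37 at the fat belly), 116 long, 34 high at belly and cap, thinning to the flat tail; 75 g. Point: its centre, 17 mm above its underside. y axis along the tube (cap end 59 mm to -y, tail end 57 mm to +y), z up. Grip across the belly, here or up to 10 mm nearer the cap
- white_mid (a point): White tube: black paint tube with white/grey bands, no colour, white cap, lying flat; 42 mm wide (37 at the fat belly), 116 long, 34 high at belly and cap, thinning to the flat tail; 75 g. Point: its centre, 17 mm above its underside. y axis along the tube (cap end 59 mm to -y, tail end 57 mm to +y), z up. Grip across the belly, here or up to 10 mm nearer the cap
- blue_mid (a point): Blue tube: black paint tube with bright blue bands, white cap, lying flat; 42 mm wide (37 at the fat belly), 116 long, 34 high at belly and cap, thinning to the flat tail; 75 g. Point: its centre, 17 mm above its underside. y axis along the tube (cap end 59 mm to -y, tail end 57 mm to +y), z up. Grip across the belly, here or up to 10 mm nearer the cap
- ochre_mid (a point): Ochre tube (not to be packed): black paint tube with dull ochre-brown bands, white cap, lying flat; 42 mm wide (37 at the fat belly), 116 long, 34 high at belly and cap, thinning to the flat tail; 75 g. Point: its centre, 17 mm above its underside. y axis along the tube (cap end 59 mm to -y, tail end 57 mm to +y), z up. Grip across the belly, here or up to 10 mm nearer the cap
- ink_mid (a point): Ink bottle (not to be packed): black dropper bottle with a black cap and a white label, lying on its side, 90 mm long, 31 mm across. Point: centre of its length, 15 mm above the table; x axis along the bottle
- kit_base: Carrier base, dark wood, fixed to the table: shallow tray 154 mm (x) by 184 mm (y), two lanes along x. At its corners (x +-62, y +-104 mm) stand 24 mm square posts 48 mm high, each topped by a tapered brass pin 14 mm high (13 mm across at the foot, 5 mm at the tip). Origin: centre of the underside, on the table; z up
- lane_orange (a point): Centre of the floor of the orange-lined lane of the base, on its +y side; lane 146 mm long (x axis), 74 mm wide (y axis); floor 4 mm above the underside, walls 10 mm higher than the floor (middle ridge 8 mm)
- lane_white (a point): Centre of the floor of the white-lined lane of the base, on its -y side; lane 146 mm long (x axis), 74 mm wide (y axis); floor 4 mm above the underside, walls 10 mm higher than the floor (middle ridge 8 mm)
- tray_handle (a point): Centre of the loose pale tray's aluminium handle bar: 122 mm long (x axis), 14 wide, 14 high, 43 mm above the tray's underside, 24 mm of air below the bar. Tray 350 g, outline as the base; corner ears (x +-62, y +-104 mm) with 16 mm square through holes drop over the base's pins, either way round, until they rest on the posts: this point is then 91 mm above the table
- lane_blue (a point): Centre of the floor of the blue-lined lane of the loose tray, on its +y side (the bare wooden lane on the other side stays empty); lane 146 mm long (x axis), 74 mm wide (y axis); floor 4 mm above the underside, walls 10 mm higher than the floor (middle ridge 8 mm)

How it is judged:
By the outcome, as a careful person would: the job done as asked, in the order asked, and still so for the second after the job is handed in, with the robot touching nothing.
It also fails if it takes over 102 s, if anything falls off the work surface, if the arm or the gripper's body presses on something with over 40 N, if the wrist force passes 120 N, or if a joint passes its speed limit or range.

## Working session

There is one attempt and no reset: what is moved stays moved. The work goes in short steps, Python scripts to look and compute and a tool call to move; the robot and the scene stay as the last step left them, time stands still between calls to the robot, and variables do not carry over. Pictures are saved under pics/ and viewed, and the job is handed in when it is done.

Besides the shell and the picture viewer there is one more tool, called after "Request:" in YAML: its name, and indented under it one key for each argument. arm_command: Moves the arm, as the interface text tells. Its arguments: {"type":"object","properties":{"dr":{"type":"array","items":{"type":"array","items":{"type":"number"}}},"translation":{"type":"array","items":{"type":"array","items":{"type":"number"}}},"grip":{"type":"array","items":{"type":"number"}}},"required":["dr","translation","grip"]}

```bash
mkdir -p pics; cat > h.py <<'E'
import numpy as np, cv2
from workcell import *
def shot(cam,name):
    s=snapshot(cam); cv2.imwrite(f'pics/{name}.png',s['image']); return s
def ray(s,u,v):
    p=cv2.undistortPoints(np.array([[[u,v]]],float),np.array(s['mtx']),np.array(s['dist']))[0,0]
    return np.array(s['rotation'])@np.array([p[0],-p[1],-1.0])
def at(s,u,v,z):
    d=ray(s,u,v);o=np.array(s['origin']);return o+d*(z-o[2])/d[2]
def proj(s,P):
    c=np.array(s['rotation']).T@(np.array(P)-np.array(s['origin']))
    c=np.array([c[0],-c[1],-c[2]])
    return cv2.projectPoints(c[None],np.zeros(3),np.zeros(3),np.array(s['mtx']),np.array(s['dist']))[0][0,0]
E
python3 - <<'E'
from h import *
np.set_printoptions(precision=4,suppress=True)
st=get_state();print(st['time'],st['tcp_pos'],st['tool_rot'],st['width'],nose_length)
for c in('top','side'):
    s=shot(c,c+'0');print(c,s['origin'])
    for n in['orange_mid','white_mid','blue_mid','ochre_mid','ink_mid','kit_base','lane_orange','lane_white','tray_handle','lane_blue']:
        r=landmark_of(c,n);print(n,[(np.round(x['position'],3).tolist(),round(x['score'],2),np.round(proj(s,x['position'])).tolist()) for x in r[:2]])
print(get_state()['time'])
E
```

```text
0.0 [ 0.2185 -0.6384  0.2289] [-3.0978 -0.5155  0.0002] 0.09307745806607742 0.011
top [ 0.4457 -0.0085  1.0529]Traceback (most recent call last):
  File "<stdin>", line 7, in <module>
  File "h.py", line 12, in proj
    c=np.array([c[0],-c[1],-c[2]])
                ~^^^
IndexError: invalid index to scalar variable.
```

```bash
cat > h.py <<'E'
import numpy as np, cv2
from workcell import *
def shot(cam,name):
    s=snapshot(cam); cv2.imwrite(f'pics/{name}.png',s['image'])
    R=np.array(s['rotation'],float)
    s['rotation']=cv2.Rodrigues(R)[0] if R.size==3 else R
    return s
def ray(s,u,v):
    p=cv2.undistortPoints(np.array([[[u,v]]],float),np.array(s['mtx']),np.array(s['dist']))[0,0]
    return np.array(s['rotation'])@np.array([p[0],-p[1],-1.0])
def at(s,u,v,z):
    d=ray(s,u,v);o=np.array(s['origin']);return o+d*(z-o[2])/d[2]
def proj(s,P):
    c=np.array(s['rotation']).T@(np.array(P)-np.array(s['origin']))
    c=np.array([c[0],-c[1],-c[2]])
    return cv2.projectPoints(c[None],np.zeros(3),np.zeros(3),np.array(s['mtx']),np.array(s['dist']))[0][0,0]
E
python3 - <<'E'
from h import *
np.set_printoptions(precision=4,suppress=True)
for c in('top','side'):
    s=shot(c,c+'0');print(c,s['origin'],s['rotation'])
    for n in['orange_mid','white_mid','blue_mid','ochre_mid','ink_mid','kit_base','lane_orange','lane_white','tray_handle','lane_blue']:
        r=landmark_of(c,n);print(n,[(np.round(x['position'],3).tolist(),round(x['score'],2),np.round(proj(s,x['position'])).tolist()) for x in r[:2]])
print(get_state()['time'],r[:1])
E
```

```text
top [ 0.4457 -0.0085  1.0529] [[ 0.0096  0.9971 -0.0756]
 [-0.9999  0.01    0.0054]
 [ 0.0061  0.0755  0.9971]]
orange_mid [([0.423, -0.123, 0.02], 0.77, [319.0, 245.0])]
white_mid [([0.423, 0.13, 0.016], 0.77, [219.0, 244.0])]
blue_mid [([0.433, -0.245, 0.017], 0.9, [367.0, 241.0]), ([0.447, 0.002, 0.017], 0.55, [270.0, 234.0])]
ochre_mid [([0.446, 0.001, 0.017], 0.85, [270.0, 235.0])]
ink_mid [([0.432, 0.226, 0.013], 0.91, [182.0, 240.0])]
kit_base [([0.61, -0.196, -0.004], 0.84, [346.0, 173.0])]
lane_orange [([0.613, -0.142, 0.006], 0.62, [326.0, 171.0]), ([0.613, 0.192, 0.046], 0.21, [194.0, 167.0])]
lane_white [([0.619, -0.241, 0.006], 0.88, [364.0, 169.0]), ([0.422, -0.122, 0.02], 0.27, [319.0, 245.0])]
tray_handle [([0.614, 0.189, 0.046], 0.9, [196.0, 166.0])]
lane_blue [([0.61, 0.241, 0.005], 0.69, [179.0, 171.0])]
side [ 0.5802 -0.8269  0.7996] [[ 0.9988 -0.0191  0.0449]
 [ 0.0462  0.6685 -0.7423]
 [-0.0159  0.7435  0.6686]]
orange_mid [([0.423, -0.121, 0.018], 0.59, [212.0, 262.0])]
white_mid [([0.425, 0.132, 0.018], 0.94, [227.0, 182.0]), ([0.616, -0.245, 0.004], 0.27, [309.0, 320.0])]
blue_mid [([0.433, -0.24, 0.015], 0.74, [210.0, 311.0])]
ochre_mid [([0.447, 0.0, 0.017], 0.86, [230.0, 221.0])]
ink_mid [([0.436, 0.226, 0.015], 0.9, [235.0, 159.0])]
kit_base [([0.618, -0.193, -0.002], 0.97, [310.0, 299.0])]
lane_orange [([0.62, -0.14, 0.001], 0.77, [311.0, 277.0]), ([0.619, 0.189, 0.043], 0.66, [309.0, 160.0])]
lane_white [([0.617, -0.243, 0.003], 0.71, [310.0, 319.0])]
tray_handle [([0.62, 0.191, 0.046], 0.61, [310.0, 159.0])]
lane_blue [([0.608, 0.239, 0.006], 0.88, [304.0, 160.0]), ([0.436, 0.224, 0.013], 0.71, [235.0, 160.0])]
1.2 [{'position': [0.6075, 0.2391, 0.0057], 'score': 0.88}]
```

View pics/top0.png

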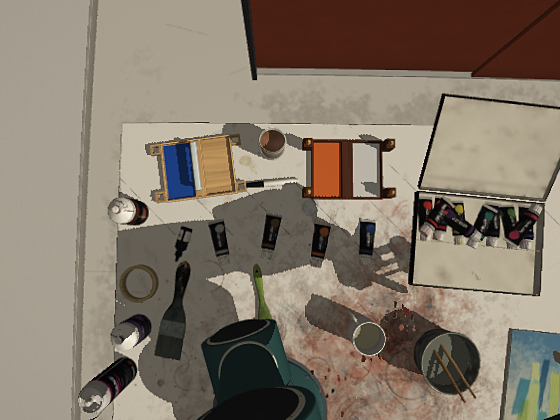

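View pics/side0.png

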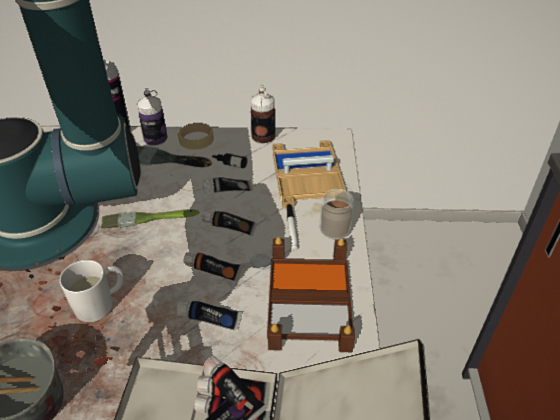

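```bash
python3 - <<'E'
import cv2
t=cv2.imread('pics/top0.png');s=cv2.imread('pics/side0.png')
def g(i):
    import numpy as np
    return (255*(i/255.)**0.5).astype('uint8')
cv2.imwrite('pics/ta.png',g(cv2.resize(t[205:280,160:390],None,fx=3.4,fy=3.4,interpolation=cv2.INTER_CUBIC)))
cv2.imwrite('pics/tb.png',g(cv2.resize(t[120:215,140:410],None,fx=2.9,fy=2.9,interpolation=cv2.INTER_CUBIC)))
cv2.imwrite('pics/sa.png',g(cv2.resize(s[130:360,170:370],None,fx=2.6,fy=2.6,interpolation=cv2.INTER_CUBIC)))
E
```

```text
(no output)
```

View pics/ta.png

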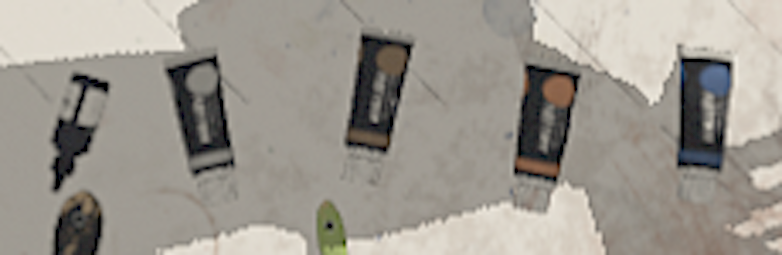

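View pics/tb.png

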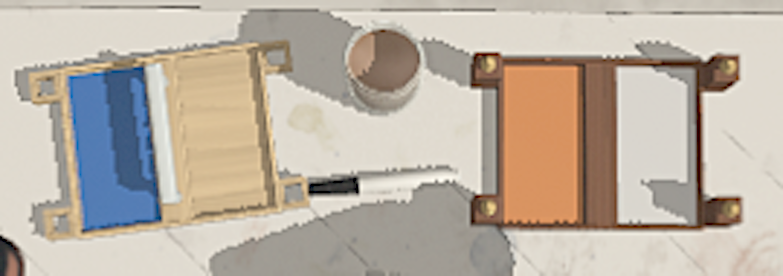

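View pics/sa.png

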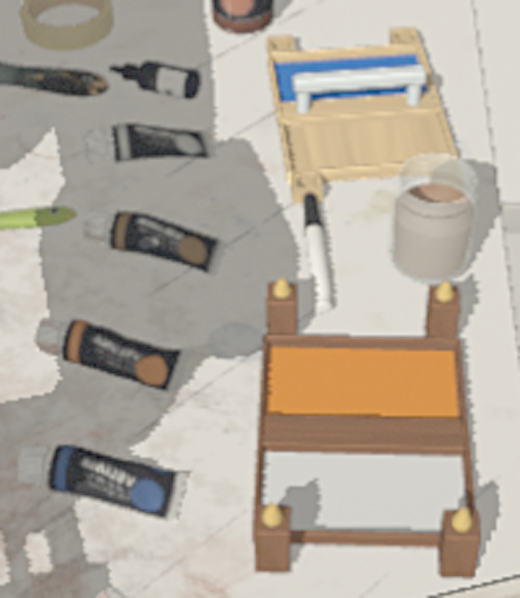

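```bash
python3 - <<'E'
from h import *
np.set_printoptions(precision=4,suppress=True)
T=shot('top','top1');S=shot('side','side1')
def c(cs,f,ox,oy): return [((x+.5)/f-.5+ox,(y+.5)/f-.5+oy) for x,y in cs]
def fit(P,L):
    P=np.array(P)[:,:2];L=np.array(L,float);mp=P.mean(0);ml=L.mean(0)
    a=(L-ml)[:,0]+1j*(L-ml)[:,1];b=(P-mp)[:,0]+1j*(P-mp)[:,1]
    k=(np.conj(a)*b).sum()/(abs(a)**2).sum();print(' scale',abs(k),'yaw deg',np.degrees(np.angle(k)),'c',mp)
L=[(62,104),(62,-104),(-62,104),(-62,-104)];L=np.array(L)/1000
print('base top');P=[at(T,u,v,.06) for u,v in c([(487,63),(727,66),(487,207),(726,209)],2.9,140,120)];print(np.array(P));fit(P,L)
print('base side');P=[at(S,u,v,.06) for u,v in c([(444,287),(461,517),(282,285),(272,513)],2.6,170,130)];print(np.array(P));fit(P,L)
print('tray top');P=[at(T,u,v,.008) for u,v in c([(42,86),(277,57),(58,220),(292,190)],2.9,140,120)];print(np.array(P));fit(P,L)
for n,cap,tail in [('orange',(529,209),(555,62)),('white',(220,200),(188,53)),('blue',(697,203),(706,48)),('ochre',(360,184),(388,30))]:
    P=[at(T,u,v,z) for (u,v),z in zip(c([cap,tail],3.4,160,205),(.017,.008))]
    d=(P[1]-P[0])[:2];print(n,P[0],P[1],np.linalg.norm(d),'axis yaw deg',np.degrees(np.arctan2(d[1],d[0])),'c',(P[0]+P[1])[:2]/2)
hand=c([(152,64),(172,202)],2.9,140,120)
print('handle',[at(T,u,v,.05) for u,v in hand])
hs=c([(297,82),(426,72)],2.6,170,130);print('handle side',[at(S,u,v,.05) for u,v in hs])
E
```

```text
base top
[[ 0.6777 -0.0891  0.06  ]
 [ 0.6779 -0.2953  0.06  ]
 [ 0.5541 -0.0895  0.06  ]
 [ 0.5546 -0.2927  0.06  ]]
 scale 0.9869786490256954 yaw deg -0.06071778240903838 c [ 0.6161 -0.1917]
base side
[[ 0.677  -0.0939  0.06  ]
 [ 0.6768 -0.3026  0.06  ]
 [ 0.5544 -0.0954  0.06  ]
 [ 0.5546 -0.3033  0.06  ]]
 scale 0.9978421174039087 yaw deg 0.140537506272303 c [ 0.6157 -0.1988]
tray top
[[0.6651 0.3061 0.008 ]
 [0.6932 0.0952 0.008 ]
 [0.5444 0.2876 0.008 ]
 [0.5732 0.0797 0.008 ]]
 scale 1.0067770146509862 yaw deg 7.819788250038096 c [0.619  0.1921]
orange [ 0.3686 -0.1131  0.017 ] [ 0.4782 -0.1333  0.008 ] 0.11136656729499081 axis yaw deg -10.433979374503345 c [ 0.4234 -0.1232]
white [0.3731 0.1161 0.017 ] [0.4822 0.1433 0.008 ] 0.1124352446523387 axis yaw deg 13.998214508403565 c [0.4277 0.1297]
blue [ 0.3739 -0.2384  0.017 ] [ 0.4898 -0.2478  0.008 ] 0.11624483000035074 axis yaw deg -4.636058079151521 c [ 0.4318 -0.2431]
ochre [0.386  0.0125 0.017 ] [ 0.5011 -0.0072  0.008 ] 0.11675137742942727 axis yaw deg -9.67155586277313 c [0.4435 0.0026]
handle [array([0.6763, 0.1988, 0.05  ]), array([0.5568, 0.1784, 0.05  ])]
handle side [array([0.5594, 0.1742, 0.05  ]), array([0.6773, 0.1927, 0.05  ])]
```

```bash
cat >> h.py <<'E'
def tri(T,a,S,b):
    d1=ray(T,*a);d2=ray(S,*b);o1=np.array(T['origin']);o2=np.array(S['origin'])
    k=np.linalg.lstsq(np.stack([d1,-d2],1),o2-o1,rcond=None)[0]
    p,q=o1+k[0]*d1,o2+k[1]*d2;return (p+q)/2,np.linalg.norm(p-q)
from scipy.spatial.transform import Rotation as Ro
def plan(target,yaw,n,st=None):
    """straight line from present pose; n rows; tool x at yaw deg, z down; translation in axes at row start"""
    st=st or get_state()
    p=np.array(st['tcp_pos'],float);r=np.array(st['tool_rot'],float)
    R=Ro.from_rotvec(r)
    y=np.radians(yaw);Rt=Ro.from_matrix(np.array([[np.cos(y),np.sin(y),0],[np.sin(y),-np.cos(y),0],[0,0,-1]]))
    tot=(R.inv()*Rt).as_rotvec()
    print('from',np.round(p,4),'dist',round(np.linalg.norm(np.array(target)-p)*1000),'turn',np.round(np.degrees(tot),1),'t',round(st['time'],2),'w',round(st['width'],4),'F',np.round(st['contact_force'],1))
    tr=[]
    for i in range(n):
        Ri=R*Ro.from_rotvec(tot*i/n)
        tr.append(np.round(Ri.inv().apply((np.array(target)-p)*1000/n),1).tolist())
    print('dr each',np.round(np.degrees(tot)/n,2).tolist());print('tr',tr)
E
python3 - <<'E'
from h import *
np.set_printoptions(precision=3,suppress=True)
T=snapshot('top');S=snapshot('side')
for s in(T,S):
    R=np.array(s['rotation'],float)
    if R.size==3:s['rotation']=cv2.Rodrigues(R)[0]
for n,a,b in[('lid',(443,95),(422,341)),('hinge',(418,188),(278,374)),('pot top',(272,137),(337,203)),('pot',(260,140),(321,203))]:print(n,tri(T,a,S,b))
plan([.421,-.122,.15],-10.4,15)
E
```

```text
lid (array([ 0.769, -0.391,  0.157]), np.float64(0.0027447805606654234))
hinge (array([ 0.566, -0.374,  0.03 ]), np.float64(0.005211498664986524))
pot top (array([ 0.678, -0.002,  0.077]), np.float64(0.009854695491440985))
pot (array([0.661, 0.026, 0.058]), np.float64(0.03838016688342219))
from [ 0.219 -0.639  0.23 ] dist 561 turn [-0.   0.  29.3] t 1.4 w 0.0929 F [ 0.5 -0.4 -0.4]
dr each [-0.0, 0.0, 1.95]
tr [[23.9, -28.2, 5.3], [22.9, -29.0, 5.3], [21.9, -29.8, 5.3], [20.9, -30.5, 5.3], [19.9, -31.2, 5.3], [18.8, -31.9, 5.3], [17.7, -32.5, 5.3], [16.6, -33.1, 5.3], [15.4, -33.6, 5.3], [14.3, -34.1, 5.3], [13.1, -34.6, 5.3], [11.9, -35.0, 5.3], [10.7, -35.4, 5.3], [9.5, -35.7, 5.3], [8.3, -36.1, 5.3]]
```

Request:
arm_command:
  dr:
    - [0, 0, 2]
    - [0, 0, 2]
    - [0, 0, 2]
    - [0, 0, 2]
    - [0, 0, 2]
  translation:
    - [24, -28, 0]
    - [23, -29, 0]
    - [22, -30, 0]
    - [21, -30.5, 0]
    - [20, -31, 0]
  grip: [1, 1, 1, 1, 1]

```text
time: 1.9
tcp_pos: [0.2871, -0.4652, 0.2297]
tool_rot: [3.132, 0.241, 0.0]
contact_force: [-0.3, 0.3, 0.2]
width: 0.0931
```

Request:
arm_command:
  dr:
    - [0, 0, 2]
    - [0, 0, 2]
    - [0, 0, 2]
    - [0, 0, 2]
    - [0, 0, 2]
  translation:
    - [19, -32, 0]
    - [18, -32.5, 5]
    - [16.5, -33, 10]
    - [15.5, -33.5, 10]
    - [14.5, -34, 10]
  grip: [1, 1, 1, 1, 1]

```text
time: 2.4
tcp_pos: [0.3562, -0.2935, 0.1945]
tool_rot: [3.141, -0.033, 0.001]
contact_force: [-0.1, -0.5, 0.4]
width: 0.0927
```

Request:
arm_command:
  dr:
    - [0, 0, 2]
    - [0, 0, 2]
    - [0, 0, 2]
    - [0, 0, 2]
    - [0, 0, 1.5]
  translation:
    - [13, -34.5, 10]
    - [12, -35, 10]
    - [10.5, -35.5, 10]
    - [9.5, -36, 10]
    - [8.5, -36, 10]
  grip: [1, 1, 1, 1, 1]

```text
time: 2.9
tcp_pos: [0.4254, -0.1217, 0.1446]
tool_rot: [3.128, -0.293, 0.001]
contact_force: [1.6, -0.9, -0.6]
width: 0.0932
```

```bash
python3 - <<'E'
from h import *
plan([.421,-.122,.1],-10.4,3)
S=shot('side','s2');T=shot('top','t2')
for c in('top','side'):
    for n in('orange_mid',):print([(np.round(x['position'],3).tolist(),x['score']) for x in landmark_of(c,n)[:2]])
E
```

```text
from [ 0.4254 -0.1217  0.1446] dist 45 turn [ 0.  -0.1 -0.3] t 2.9 w 0.0932 F [ 1.6 -0.9 -0.6]
dr each [0.0, -0.02, -0.1]
tr [[-1.4, 0.4, 14.9], [-1.4, 0.4, 14.9], [-1.4, 0.4, 14.9]]
[]
[([0.421, -0.123, 0.017], 0.68), ([0.62, 0.189, 0.045], 0.39)]
```

Request:
arm_command:
  dr:
    - [0, 0, 0]
    - [0, 0, 0]
    - [0, 0, 0]
    - [0, 0, 0]
    - [0, 0, 0]
  translation:
    - [-3, 0, 30]
    - [-2, 0, 30]
    - [0, 0, 30]
    - [0, 0, 22]
    - [0, 0, 12]
  grip: [1, 1, 1, 1, 1]

```text
time: 3.6
tcp_pos: [0.4194, -0.1232, 0.0193]
tool_rot: [-3.128, 0.292, 0.002]
contact_force: [-0.3, -0.7, 0.4]
width: 0.0933
```

Request:
arm_command:
  dr:
    - [0, 0, 0]
    - [0, 0, 0]
    - [0, 0, 0]
    - [0, 0, 0]
    - [0, 0, 0]
  translation:
    - [0, 0, 0]
    - [0, 0, 0]
    - [0, 0, 0]
    - [0, 0, 0]
    - [0, 0, 0]
  grip: [0.3, 0.3, 0.3, 0.3, 0.3]

```text
time: 4.1
tcp_pos: [0.4205, -0.1224, 0.0213]
tool_rot: [3.128, -0.29, 0.002]
contact_force: [0.7, -0.8, -0.3]
width: 0.0577
```

Request:
arm_command:
  dr:
    - [0, 0, 0]
    - [0, 0, 0]
    - [0, 0, 0]
    - [0, 0, 0]
    - [0, 0, 0]
  translation:
    - [0, 0, 0]
    - [0, 0, 0]
    - [0, 0, 0]
    - [0, 0, 0]
    - [0, 0, 0]
  grip: [0, 0, 0, 0, 0]

```text
time: 4.6
tcp_pos: [0.4202, -0.1223, 0.0207]
tool_rot: [3.128, -0.29, 0.0]
contact_force: [0.9, -0.0, 1.2]
width: 0.0364
```

Request:
arm_command:
  dr:
    - [0, 0, 0]
    - [0, 0, 0]
    - [0, 0, 0]
    - [0, 0, -2]
    - [0, 0, -2]
  translation:
    - [0, 0, -15]
    - [0, 0, -35]
    - [0, 0, -35]
    - [20, 0, -10]
    - [30, 0, 0]
  grip: [0, 0, 0, 0, 0]

```text
time: 5.1
tcp_pos: [0.4705, -0.1308, 0.1183]
tool_rot: [3.135, -0.179, 0.006]
contact_force: [-0.1, -0.7, -0.7]
width: 0.0366
```

```bash
python3 - <<'E'
from h import *
plan([.613,-.144,.115],0,5)
S=shot('side','s3')
E
```

```text
from [ 0.4705 -0.1308  0.1183] dist 143 turn [ 0.1 -0.2 -6.5] t 5.1 w 0.0366 F [-0.1 -0.7 -0.7]
dr each [0.01, -0.05, -1.31]
tr [[28.6, -0.6, 0.8], [28.6, 0.0, 0.7], [28.6, 0.7, 0.7], [28.6, 1.3, 0.7], [28.5, 2.0, 0.7]]
```

View pics/s3.png

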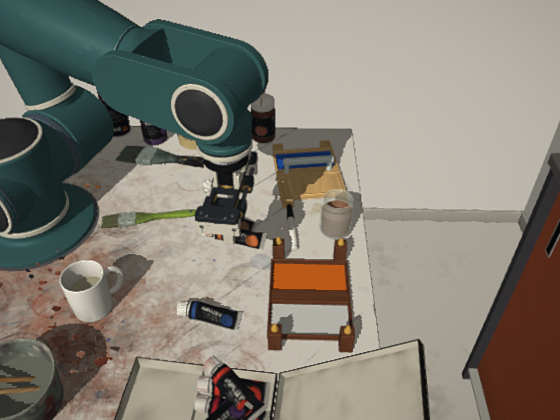

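The orange tube is held level in the jaws at about (240,237). The blue tube, base and pot are untouched.

Request:
arm_command:
  dr:
    - [0, 0, -1.3]
    - [0, 0, -1.3]
    - [0, 0, -1.3]
    - [0, 0, -1.3]
    - [0, 0, -1.3]
  translation:
    - [28.5, -0.5, 0.5]
    - [28.5, 0, 0.5]
    - [28.5, 0.5, 0.5]
    - [28.5, 1.5, 0.5]
    - [28.5, 2, 0.5]
  grip: [0, 0, 0, 0, 0]

```text
time: 5.65
tcp_pos: [0.6125, -0.1439, 0.1126]
tool_rot: [-3.141, 0.001, 0.001]
contact_force: [-0.6, -0.3, -0.9]
width: 0.0365
```

Request:
arm_command:
  dr:
    - [0, 0, 0]
    - [0, 0, 0]
    - [0, 0, 0]
    - [0, 0, 0]
    - [0, 0, 0]
  translation:
    - [0, 0, 20]
    - [0, 0, 20]
    - [0, 0, 15]
    - [0, 0, 10]
    - [0, 0, 5]
  grip: [0, 0, 0, 0, 0]

```text
time: 6.15
tcp_pos: [0.6111, -0.1438, 0.0423]
tool_rot: [-3.141, 0.003, 0.001]
contact_force: [0.1, 0.2, -0.9]
width: 0.0369
```

```bash
python3 - <<'E'
from h import *
plan([.613,-.144,.027],0,1)
T=shot('top','t4');cv2.imwrite('pics/t4c.png',cv2.resize(T['image'][100:260,260:440],None,fx=3.5,fy=3.5))
S=shot('side','s4');cv2.imwrite('pics/s4c.png',cv2.resize(S['image'][200:380,230:400],None,fx=3.2,fy=3.2))
E
```

```text
from [ 0.6111 -0.1438  0.0423] dist 15 turn [-0.   0.1 -0.1] t 6.15 w 0.0369 F [ 0.1  0.2 -0.9]
dr each [-0.01, 0.05, -0.11]
tr [[1.9, 0.2, 15.3]]
```

View pics/s4c.png

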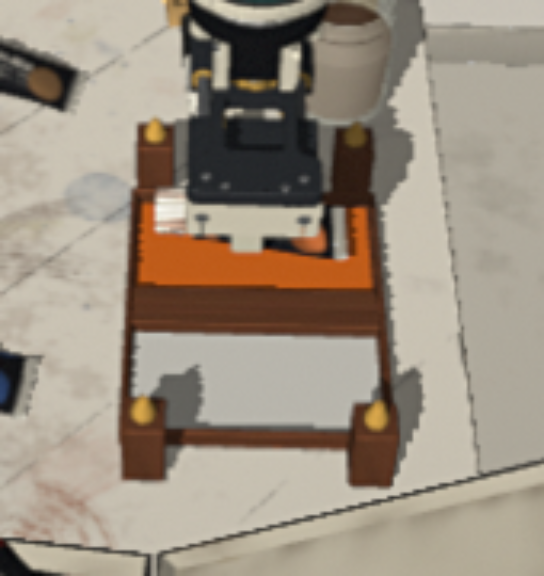

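The tube is over the orange lane, with its cap at (170,210) and tail at (340,230) of the crop, both inside the lane ends.

Request:
arm_command:
  dr:
    - [0, 0, 0]
    - [0, 0, 0]
    - [0, 0, 0]
    - [0, 0, 0]
    - [0, 0, 0]
  translation:
    - [1, 0, 6]
    - [0, 0, 5]
    - [0, 0, 4]
    - [0, 0, 0]
    - [0, 0, 0]
  grip: [0, 0, 0, 0, 0]

```text
time: 6.75
tcp_pos: [0.6125, -0.1439, 0.0282]
tool_rot: [3.142, -0.003, -0.0]
contact_force: [-0.1, 0.6, -0.5]
width: 0.0367
```

Request:
arm_command:
  dr:
    - [0, 0, 0]
    - [0, 0, 0]
    - [0, 0, 0]
    - [0, 0, 0]
    - [0, 0, 0]
  translation:
    - [0, 0, 0]
    - [0, 0, 0]
    - [0, 0, 0]
    - [0, 0, 0]
    - [0, 0, 0]
  grip: [0.6, 0.6, 0.6, 0.6, 0.6]

```text
time: 7.25
tcp_pos: [0.6125, -0.1439, 0.0282]
tool_rot: [3.142, -0.003, 0.0]
contact_force: [0.8, -0.0, 0.1]
width: 0.0556
```

Request:
arm_command:
  dr:
    - [0, 0, 0]
    - [0, 0, 0]
    - [0, 0, 0]
    - [0, 0, 0]
    - [0, 0, 0]
  translation:
    - [0, 0, -10]
    - [0, 0, -25]
    - [0, 0, -40]
    - [0, 0, -45]
    - [0, 0, -30]
  grip: [0.6, 0.6, 0.7, 1, 1]

```text
time: 7.75
tcp_pos: [0.6129, -0.144, 0.1825]
tool_rot: [3.141, -0.003, 0.005]
contact_force: [0.2, 0.8, 0.2]
width: 0.0753
```

```bash
python3 - <<'E'
from h import *
plan([.423,.129,.15],13.5,10)
S=shot('side','s5')
for c in('side',):
    for n in('orange_mid','white_mid'):print([(np.round(x['position'],3).tolist(),x['score']) for x in landmark_of(c,n)[:2]])
cv2.imwrite('pics/s5c.png',cv2.resize(S['image'][130:360,170:400],None,fx=2.6,fy=2.6))
E
```

```text
from [ 0.6129 -0.144   0.1825] dist 334 turn [  0.1  -0.2 -13.6] t 7.75 w 0.0753 F [0.2 0.8 0.2]
dr each [0.01, -0.02, -1.36]
tr [[-19.0, -27.3, 3.2], [-18.4, -27.7, 3.2], [-17.7, -28.1, 3.2], [-17.1, -28.6, 3.2], [-16.4, -28.9, 3.2], [-15.7, -29.3, 3.2], [-15.0, -29.7, 3.2], [-14.3, -30.0, 3.2], [-13.5, -30.4, 3.2], [-12.8, -30.7, 3.2]]
[([0.613, -0.145, 0.022], 0.68)]
[([0.428, 0.129, 0.016], 0.91)]
```

View pics/s5c.png

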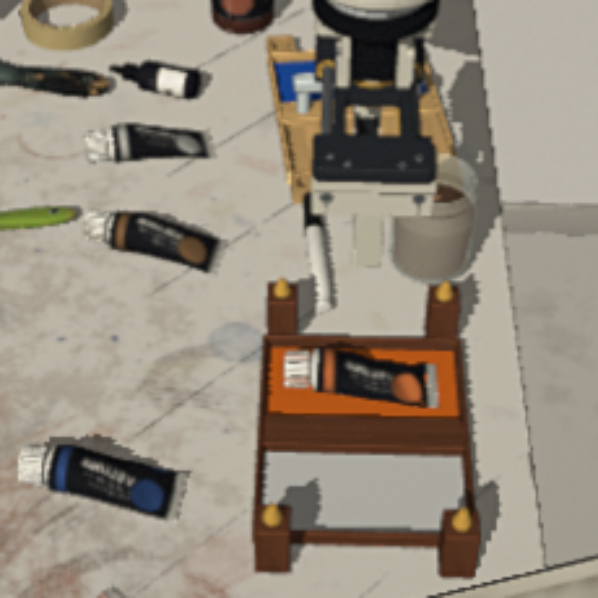

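The orange tube lies flat and lengthwise in its lane at about (365,378) of the crop. Next is the white tube.

Request:
arm_command:
  dr:
    - [0, 0, -1.4]
    - [0, 0, -1.4]
    - [0, 0, -1.4]
    - [0, 0, -1.4]
    - [0, 0, -1.4]
  translation:
    - [-19, -27.5, 0]
    - [-18.5, -28, 0]
    - [-18, -28, 0]
    - [-17, -28.5, 3]
    - [-16.5, -29, 6]
  grip: [1, 1, 1, 1, 1]

```text
time: 8.4
tcp_pos: [0.5158, -0.0063, 0.1684]
tool_rot: [-3.136, -0.19, 0.001]
contact_force: [-0.2, 0.9, 0.3]
width: 0.0929
```

Request:
arm_command:
  dr:
    - [0, 0, -1.4]
    - [0, 0, -1.4]
    - [0, 0, -1.4]
    - [0, 0, -1.4]
    - [0, 0, -1.2]
  translation:
    - [-15.5, -29.5, 6]
    - [-15, -29.5, 10]
    - [-14, -30, 15]
    - [-13.5, -30.5, 15]
    - [-12.5, -30.5, 20]
  grip: [1, 1, 1, 1, 1]

```text
time: 8.9
tcp_pos: [0.421, 0.1298, 0.1022]
tool_rot: [3.119, 0.376, -0.0]
contact_force: [0.1, -0.0, 0.3]
width: 0.0928
```

```bash
python3 - <<'E'
from h import *
plan([.424,.1295,.021],13.5,4)
E
```

```text
from [0.421  0.1298 0.1022] dist 81 turn [-0.   0.   0.2] t 8.9 w 0.0928 F [ 0.1 -0.   0.3]
dr each [-0.0, 0.0, 0.06]
tr [[0.7, 0.2, 20.3], [0.7, 0.2, 20.3], [0.7, 0.2, 20.3], [0.7, 0.2, 20.3]]
```

Request:
arm_command:
  dr:
    - [0, 0, 0]
    - [0, 0, 0]
    - [0, 0, 0]
    - [0, 0, 0]
    - [0, 0, 0]
  translation:
    - [3, 0, 0]
    - [0, 0, 10]
    - [0, 0, 28]
    - [0, 0, 28]
    - [0, 0, 15]
  grip: [0.75, 0.75, 0.75, 0.75, 0.75]

```text
time: 9.4
tcp_pos: [0.4245, 0.1286, 0.0196]
tool_rot: [3.119, 0.372, -0.004]
contact_force: [0.7, 0.1, -1.1]
width: 0.0698
```

Request:
arm_command:
  dr:
    - [0, 0, 0]
    - [0, 0, 0]
    - [0, 0, 0]
    - [0, 0, 0]
    - [0, 0, 0]
  translation:
    - [0, 0, 0]
    - [0, 0, 0]
    - [0, 0, 0]
    - [0, 0, 0]
    - [0, 0, 0]
  grip: [0.75, 0.3, 0.3, 0.3, 0]

```text
time: 9.9
tcp_pos: [0.4254, 0.1296, 0.0228]
tool_rot: [-3.119, -0.374, -0.002]
contact_force: [-0.8, 0.3, 0.3]
width: 0.0424
```

Request:
arm_command:
  dr:
    - [0, 0, 0]
    - [0, 0, 0]
    - [0, 0, 0]
    - [0, 0, 0]
    - [0, 0, 0]
  translation:
    - [0, 0, 0]
    - [0, 0, 0]
    - [0, 0, 0]
    - [0, 0, 0]
    - [0, 0, 0]
  grip: [0, 0, 0, 0, 0]

```text
time: 10.4
tcp_pos: [0.4253, 0.1296, 0.0226]
tool_rot: [3.119, 0.375, 0.001]
contact_force: [-0.2, -2.1, 5.4]
width: 0.0352
```

Request:
arm_command:
  dr:
    - [0, 0, 0]
    - [0, 0, 0]
    - [0, 0, 0]
    - [0, 0, 0]
    - [0, 0, 0]
  translation:
    - [0, 0, -10]
    - [0, 0, -30]
    - [0, 0, -40]
    - [0, 0, -40]
    - [0, 0, -25]
  grip: [0, 0, 0, 0, 0]

```text
time: 10.9
tcp_pos: [0.4253, 0.1298, 0.1707]
tool_rot: [-3.119, -0.375, -0.004]
contact_force: [0.4, -0.2, -1.3]
width: 0.0355
```

```bash
python3 - <<'E'
from h import *
plan([.613,-.245,.150],0,15)
S=shot('side','s6')
cv2.imwrite('pics/s6c.png',cv2.resize(S['image'][130:330,150:360],None,fx=2.6,fy=2.6))
E
```

```text
from [0.4253 0.1298 0.1707] dist 420 turn [-0.  -0.2 13.7] t 10.9 w 0.0355 F [ 0.4 -0.2 -1.3]
dr each [-0.0, -0.01, 0.91]
tr [[6.2, 27.2, 1.4], [6.7, 27.1, 1.4], [7.1, 27.0, 1.4], [7.5, 26.9, 1.4], [8.0, 26.8, 1.4], [8.4, 26.7, 1.4], [8.8, 26.5, 1.4], [9.2, 26.4, 1.4], [9.7, 26.2, 1.4], [10.1, 26.1, 1.4], [10.5, 25.9, 1.4], [10.9, 25.7, 1.4], [11.3, 25.6, 1.4], [11.7, 25.4, 1.4], [12.1, 25.2, 1.4]]
```

View pics/s6c.png

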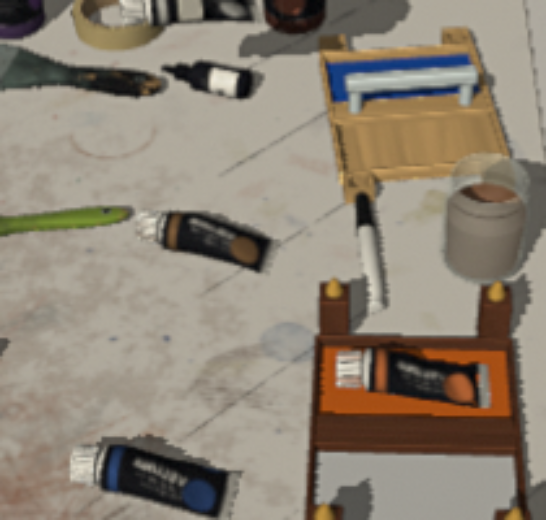

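The white tube is held level at about (200,8) of the crop. The ochre tube and ink bottle have not moved.

Request:
arm_command:
  dr:
    - [0, 0, 1.4]
    - [0, 0, 1.4]
    - [0, 0, 1.4]
    - [0, 0, 1.4]
    - [0, 0, 1.4]
  translation:
    - [9.5, 41, 0]
    - [10.5, 40.5, 0]
    - [11.5, 40.5, 0]
    - [12.5, 40, 0]
    - [13.5, 39.5, 0]
  grip: [0, 0, 0, 0, 0]

```text
time: 11.45
tcp_pos: [0.52, -0.0592, 0.1674]
tool_rot: [-3.136, -0.182, -0.0]
contact_force: [0.6, 0.5, -0.6]
width: 0.0352
```

Request:
arm_command:
  dr:
    - [0, 0, 1.4]
    - [0, 0, 1.4]
    - [0, 0, 1.4]
    - [0, 0, 1.4]
    - [0, 0, 1.3]
  translation:
    - [14.5, 39.5, 0]
    - [15, 39, 0]
    - [16, 38.5, 0]
    - [17, 38, 0]
    - [18, 38, 0]
  grip: [0, 0, 0, 0, 0]

```text
time: 11.95
tcp_pos: [0.6135, -0.2462, 0.1671]
tool_rot: [-3.141, 0.007, 0.001]
contact_force: [0.6, 1.0, -0.7]
width: 0.0355
```

```bash
python3 - <<'E'
from h import *
plan([.613,-.245,.045],0,5)
E
```

```text
from [ 0.6135 -0.2462  0.1671] dist 122 turn [-0.   0.  -0.3] t 11.95 w 0.0355 F [ 0.6  1.  -0.7]
dr each [-0.0, 0.0, -0.05]
tr [[-0.1, -0.2, 24.4], [-0.1, -0.2, 24.4], [-0.1, -0.2, 24.4], [-0.1, -0.2, 24.4], [-0.1, -0.2, 24.4]]
```

Request:
arm_command:
  dr:
    - [0, 0, 0]
    - [0, 0, 0]
    - [0, 0, 0]
    - [0, 0, 0]
    - [0, 0, 0]
  translation:
    - [0, -1, 25]
    - [0, 0, 30]
    - [0, 0, 30]
    - [0, 0, 25]
    - [0, 0, 12]
  grip: [0, 0, 0, 0, 0]

```text
time: 12.45
tcp_pos: [0.6121, -0.2432, 0.0426]
tool_rot: [-3.14, 0.006, 0.005]
contact_force: [0.2, -0.7, -0.7]
width: 0.035
```

```bash
python3 - <<'E'
from h import *
plan([.613,-.245,.0285],0,1)
S=shot('side','s7')
cv2.imwrite('pics/s7c.png',cv2.resize(S['image'][200:380,230:400],None,fx=3.2,fy=3.2))
E
```

```text
from [ 0.6121 -0.2432  0.0426] dist 14 turn [-0.1  0.2 -0.2] t 12.45 w 0.035 F [ 0.2 -0.7 -0.7]
dr each [-0.08, 0.17, -0.21]
tr [[0.9, 1.8, 14.1]]
```

View pics/s7c.png

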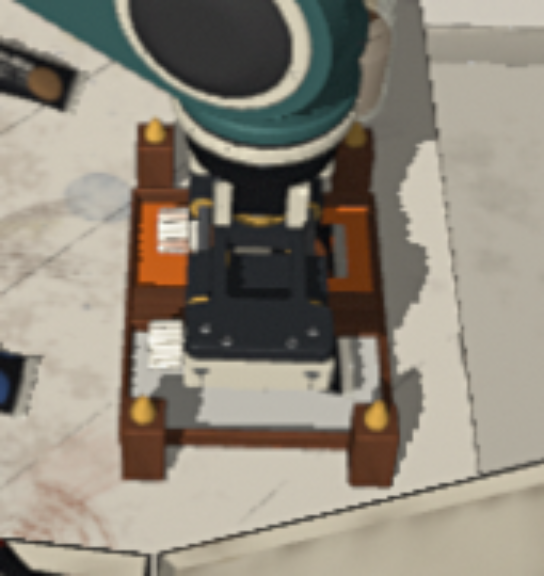

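The white tube is over the white lane, cap at (165,345) and tail at (350,365) of the crop, inside the ends.

Request:
arm_command:
  dr:
    - [0, 0, 0]
    - [0, 0, 0]
    - [0, 0, 0]
    - [0, 0, 0]
    - [0, 0, 0]
  translation:
    - [1, 2, 6]
    - [0, 0, 5]
    - [0, 0, 3]
    - [0, 0, 0]
    - [0, 0, 0]
  grip: [0, 0, 0, 0, 0]

```text
time: 13.0
tcp_pos: [0.6143, -0.2458, 0.0317]
tool_rot: [3.141, -0.006, 0.001]
contact_force: [-0.2, -0.2, -0.9]
width: 0.0348
```

Request:
arm_command:
  dr:
    - [0, 0, 0]
    - [0, 0, 0]
    - [0, 0, 0]
    - [0, 0, 0]
    - [0, 0, 0]
  translation:
    - [0, 0, 0]
    - [0, 0, 0]
    - [0, 0, 0]
    - [0, 0, 0]
    - [0, 0, 0]
  grip: [0.6, 0.6, 0.6, 0.6, 0.6]

```text
time: 13.5
tcp_pos: [0.6142, -0.2457, 0.0312]
tool_rot: [-3.142, 0.006, -0.0]
contact_force: [-0.7, 0.6, 0.3]
width: 0.0559
```

Request:
arm_command:
  dr:
    - [0, 0, 0]
    - [0, 0, 0]
    - [0, 0, 0]
    - [0, 0, 0]
    - [0, 0, 0]
  translation:
    - [0, 0, -10]
    - [0, 0, -25]
    - [0, 0, -40]
    - [0, 0, -45]
    - [0, 0, -30]
  grip: [0.6, 0.6, 0.6, 0.6, 0.6]

```text
time: 14.0
tcp_pos: [0.6145, -0.2459, 0.1856]
tool_rot: [3.14, -0.006, 0.005]
contact_force: [0.3, -0.1, -0.7]
width: 0.0555
```

```bash
python3 - <<'E'
from h import *
plan([.618,.190,.18],8.5,10)
E
```

```text
from [ 0.6145 -0.2459  0.1856] dist 436 turn [ 0.1 -0.2 -8.7] t 14.0 w 0.0555 F [ 0.3 -0.1 -0.7]
dr each [0.01, -0.02, -0.87]
tr [[0.2, -43.6, 0.5], [0.9, -43.6, 0.5], [1.5, -43.6, 0.5], [2.2, -43.5, 0.5], [2.8, -43.5, 0.5], [3.5, -43.4, 0.5], [4.2, -43.4, 0.5], [4.8, -43.3, 0.5], [5.5, -43.2, 0.5], [6.1, -43.2, 0.6]]
```

Request:
arm_command:
  dr:
    - [0, 0, -0.9]
    - [0, 0, -0.9]
    - [0, 0, -0.9]
    - [0, 0, -0.9]
    - [0, 0, -0.9]
  translation:
    - [0, -43.5, 0]
    - [1, -43.5, 0]
    - [1.5, -43.5, 0]
    - [2, -43.5, 0]
    - [3, -43.5, 0]
  grip: [0.7, 0.7, 0.7, 0.7, 0.7]

```text
time: 14.5
tcp_pos: [0.6153, -0.0263, 0.1822]
tool_rot: [3.139, 0.118, 0.001]
contact_force: [0.2, -0.2, 0.2]
width: 0.0649
```

Request:
arm_command:
  dr:
    - [0, 0, -0.9]
    - [0, 0, -0.9]
    - [0, 0, -0.9]
    - [0, 0, -0.8]
    - [0, 0, -0.8]
  translation:
    - [3.5, -43.5, 0]
    - [4, -43.5, 0]
    - [5, -43, 0]
    - [5.5, -43, 0]
    - [6, -43, 0]
  grip: [0.7, 0.7, 0.7, 0.7, 0.7]

```text
time: 15.0
tcp_pos: [0.6163, 0.1912, 0.1822]
tool_rot: [-3.133, -0.236, -0.001]
contact_force: [-0.7, -0.6, 1.1]
width: 0.065
```

```bash
python3 - <<'E'
from h import *
plan([.618,.190,.06],8.5,5)
S=shot('side','s8')
cv2.imwrite('pics/s8c.png',cv2.resize(S['image'][130:360,170:400],None,fx=2.6,fy=2.6))
for n in('white_mid','orange_mid','kit_base','tray_handle'):print(n,[(np.round(x['position'],3).tolist(),x['score']) for x in landmark_of('side',n)[:2]])
E
```

```text
from [0.6163 0.1912 0.1822] dist 122 turn [-0.  -0.1  0.1] t 15.0 w 0.065 F [-0.7 -0.6  1.1]
dr each [-0.0, -0.01, 0.03]
tr [[0.3, 0.3, 24.4], [0.3, 0.3, 24.4], [0.3, 0.3, 24.4], [0.3, 0.3, 24.4], [0.3, 0.3, 24.4]]
white_mid []
orange_mid [([0.618, -0.145, 0.018], 0.81), ([0.62, -0.195, 0.002], 0.63)]
kit_base [([0.618, -0.195, -0.0], 0.96)]
tray_handle [([0.619, 0.191, 0.047], 0.58)]
```

View pics/s8c.png

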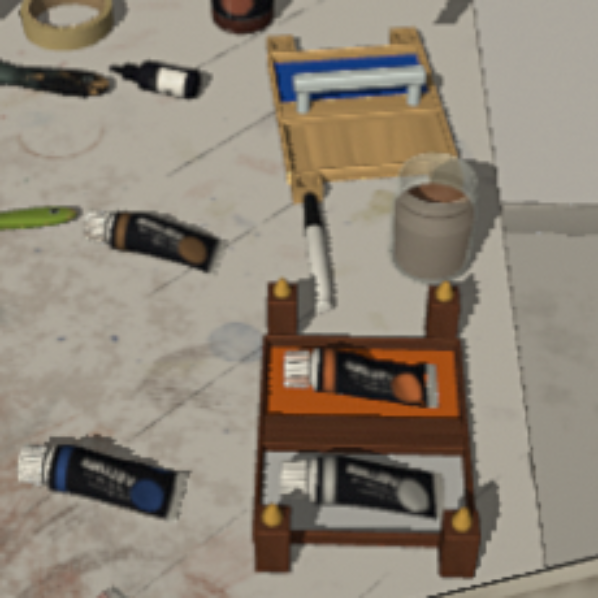

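Both tubes are in their lanes: orange at (365,378), white at (365,485) of the crop. Next I lower onto the tray handle.

Request:
arm_command:
  dr:
    - [0, 0, 0]
    - [0, 0, 0]
    - [0, 0, 0]
    - [0, 0, 0]
    - [0, 0, 0]
  translation:
    - [1, 1, 30]
    - [0, 0, 35]
    - [0, 0, 35]
    - [0, 0, 30]
    - [0, 0, 17]
  grip: [0.7, 0.7, 0.7, 0.7, 0.7]

```text
time: 15.75
tcp_pos: [0.617, 0.1869, 0.0319]
tool_rot: [3.132, 0.233, -0.004]
contact_force: [0.0, 0.5, -0.9]
width: 0.065
```

Request:
arm_command:
  dr:
    - [0, 0, 0]
    - [0, 0, 0]
    - [0, 0, 0]
    - [0, 0, 0]
    - [0, 0, 0]
  translation:
    - [0, 0, 0]
    - [0, 0, 0]
    - [0, 0, 0]
    - [0, 0, 0]
    - [0, 0, 0]
  grip: [0.4, 0.3, 0.3, 0.3, 0.2]

```text
time: 16.25
tcp_pos: [0.6181, 0.1886, 0.0352]
tool_rot: [-3.133, -0.235, -0.002]
contact_force: [-0.6, -0.3, 0.8]
width: 0.0297
```

Request:
arm_command:
  dr:
    - [0, 0, 0]
    - [0, 0, 0]
    - [0, 0, 0]
    - [0, 0, 0]
    - [0, 0, 0]
  translation:
    - [0, 0, 0]
    - [0, 0, 0]
    - [0, 0, 0]
    - [0, 0, 0]
    - [0, 0, 0]
  grip: [0, 0, 0, 0, 0]

```text
time: 16.75
tcp_pos: [0.6178, 0.1888, 0.0345]
tool_rot: [-3.132, -0.236, -0.001]
contact_force: [-1.3, 4.7, 6.1]
width: 0.0136
```

Request:
arm_command:
  dr:
    - [0, 0, 0]
    - [0, 0, 0]
    - [0, 0, 0]
    - [0, 0, 0]
    - [0, 0, 0]
  translation:
    - [0, 0, 0]
    - [0, 0, 0]
    - [0, 0, 0]
    - [0, 0, 0]
    - [0, 0, 0]
  grip: [0, 0, 0, 0, 0]

```text
time: 17.25
tcp_pos: [0.6178, 0.1888, 0.0345]
tool_rot: [-3.132, -0.235, -0.001]
contact_force: [-1.4, 3.6, 5.7]
width: 0.0134
```

Gripped the bar (13.5 mm). Lifting.

Request:
arm_command:
  dr:
    - [0, 0, 0]
    - [0, 0, 0]
    - [0, 0, 0]
    - [0, 0, 0]
    - [0, 0, 0]
  translation:
    - [0, 0, -5]
    - [0, 0, -15]
    - [0, 0, -30]
    - [0, 0, -40]
    - [0, 0, -40]
  grip: [0, 0, 0, 0, 0]

```text
time: 17.75
tcp_pos: [0.6173, 0.1882, 0.1661]
tool_rot: [3.132, 0.235, -0.001]
contact_force: [0.9, 0.5, -4.3]
width: 0.014
```

Request:
arm_command:
  dr:
    - [0, 0, 0]
    - [0, 0, 0]
    - [0, 0, 0]
    - [0, 0, 0]
    - [0, 0, 0]
  translation:
    - [0, 0, -40]
    - [0, 0, -20]
    - [0, 0, -10]
    - [0, 0, 0]
    - [0, 0, 0]
  grip: [0, 0, 0, 0, 0]

```text
time: 18.25
tcp_pos: [0.6174, 0.1883, 0.2327]
tool_rot: [3.132, 0.235, -0.003]
contact_force: [-0.2, -0.3, -4.3]
width: 0.014
```

```bash
python3 - <<'E'
from h import *
plan([.616,-.195,.235],0,15)
S=shot('side','s9');T=shot('top','t9')
cv2.imwrite('pics/s9c.png',cv2.resize(S['image'][60:290,170:400],None,fx=2.6,fy=2.6))
cv2.imwrite('pics/t9c.png',cv2.resize(T['image'][100:250,120:330],None,fx=3.5,fy=3.5))
E
```

```text
from [0.6174 0.1883 0.2327] dist 383 turn [0.  0.1 8.6] t 18.25 w 0.014 F [-0.2 -0.3 -4.3]
dr each [0.0, 0.01, 0.57]
tr [[-3.9, 25.3, -0.1], [-3.7, 25.3, -0.1], [-3.4, 25.3, -0.1], [-3.1, 25.4, -0.1], [-2.9, 25.4, -0.1], [-2.6, 25.4, -0.1], [-2.4, 25.4, -0.1], [-2.1, 25.5, -0.1], [-1.9, 25.5, -0.1], [-1.6, 25.5, -0.1], [-1.4, 25.5, -0.1], [-1.1, 25.5, -0.1], [-0.9, 25.5, -0.1], [-0.6, 25.5, -0.2], [-0.3, 25.6, -0.2]]
```

View pics/s9c.png

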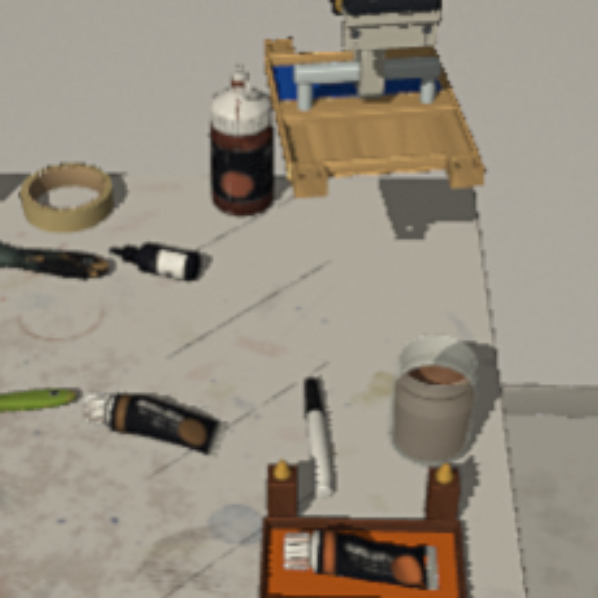

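View pics/t9c.png

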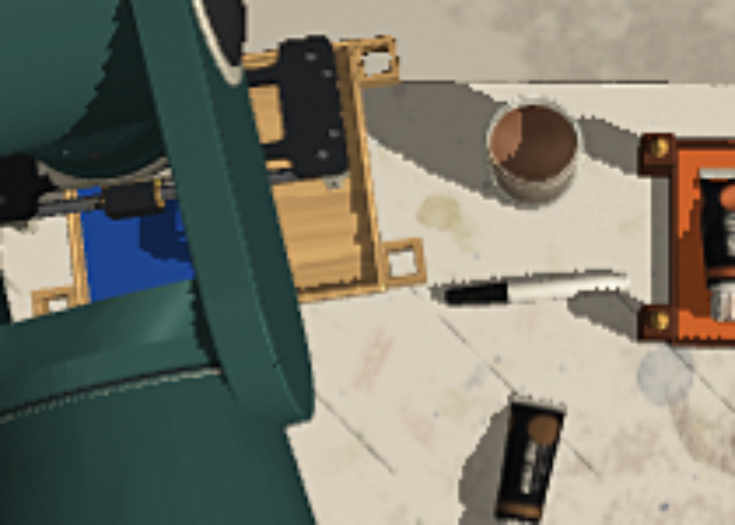

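The tray hangs level from its handle, underside around 0.2 m up, clear of the pot. Carrying it over the base.

Request:
arm_command:
  dr:
    - [0, 0, 0.8]
    - [0, 0, 0.8]
    - [0, 0, 0.8]
    - [0, 0, 0.9]
    - [0, 0, 0.9]
  translation:
    - [-4, 25, 0]
    - [-5, 37, 0]
    - [-5, 38, 0]
    - [-4.5, 38, 0]
    - [-4, 38, 0]
  grip: [0, 0, 0, 0, 0]

```text
time: 18.85
tcp_pos: [0.6159, 0.0097, 0.2329]
tool_rot: [-3.139, -0.12, 0.003]
contact_force: [0.3, -0.5, -2.6]
width: 0.0137
```

Request:
arm_command:
  dr:
    - [0, 0, 0.9]
    - [0, 0, 0.9]
    - [0, 0, 0.9]
    - [0, 0, 0.9]
    - [0, 0, 0.8]
  translation:
    - [-3.5, 38, 0]
    - [-3, 38, 0]
    - [-2, 38, 0]
    - [-1.5, 38, 0]
    - [-1, 35, 0]
  grip: [0, 0, 0, 0, 0]

```text
time: 19.35
tcp_pos: [0.6134, -0.178, 0.2328]
tool_rot: [-3.141, 0.002, 0.003]
contact_force: [0.7, 1.0, -2.4]
width: 0.0138
```

```bash
python3 - <<'E'
from h import *
plan([.616,-.195,.115],0,5)
E
```

```text
from [ 0.6134 -0.178   0.2328] dist 119 turn [-0.   0.1 -0.1] t 19.35 w 0.0138 F [ 0.7  1.  -2.4]
dr each [-0.01, 0.02, -0.01]
tr [[0.6, 3.4, 23.6], [0.6, 3.4, 23.6], [0.5, 3.4, 23.6], [0.5, 3.4, 23.6], [0.5, 3.4, 23.6]]
```

Request:
arm_command:
  dr:
    - [0, 0, 0]
    - [0, 0, 0]
    - [0, 0, 0]
    - [0, 0, 0]
    - [0, 0, 0]
  translation:
    - [2, 5, 20]
    - [1, 5, 30]
    - [0, 5, 35]
    - [0, 2, 23]
    - [0, 0, 12]
  grip: [0, 0, 0, 0, 0]

```text
time: 19.85
tcp_pos: [0.6156, -0.1931, 0.1104]
tool_rot: [-3.14, 0.001, 0.007]
contact_force: [-0.5, -0.9, -4.4]
width: 0.0138
```

Request:
arm_command:
  dr:
    - [0, 0, 0]
    - [0, 0, 0]
    - [0, 0, 0]
    - [0, 0, 0]
    - [0, 0, 0]
  translation:
    - [0, 0, 0]
    - [0, 0, 0]
    - [0, 0, 0]
    - [0, 0, 0]
    - [0, 0, 0]
  grip: [0, 0, 0, 0, 0]

```text
time: 20.35
tcp_pos: [0.6173, -0.1933, 0.115]
tool_rot: [3.141, 0.0, 0.002]
contact_force: [0.0, -0.3, -4.7]
width: 0.0137
```

```bash
python3 - <<'E'
from h import *
plan([.616,-.195,.115],0,5)
S=shot('side','s10');T=shot('top','t10')
cv2.imwrite('pics/s10c.png',cv2.resize(S['image'][200:380,230:400],None,fx=3.3,fy=3.3,interpolation=cv2.INTER_CUBIC))
cv2.imwrite('pics/t10c.png',cv2.resize(T['image'][100:250,260:450],None,fx=4,fy=4,interpolation=cv2.INTER_CUBIC))
E
```

```text
from [ 0.6173 -0.1933  0.115 ] dist 2 turn [ 0.  -0.1  0. ] t 20.35 w 0.0137 F [ 0.  -0.3 -4.7]
dr each [0.0, -0.01, 0.0]
tr [[-0.3, 0.3, 0.0], [-0.3, 0.3, 0.0], [-0.3, 0.3, 0.0], [-0.3, 0.3, 0.0], [-0.3, 0.3, 0.0]]
```

View pics/s10c.png

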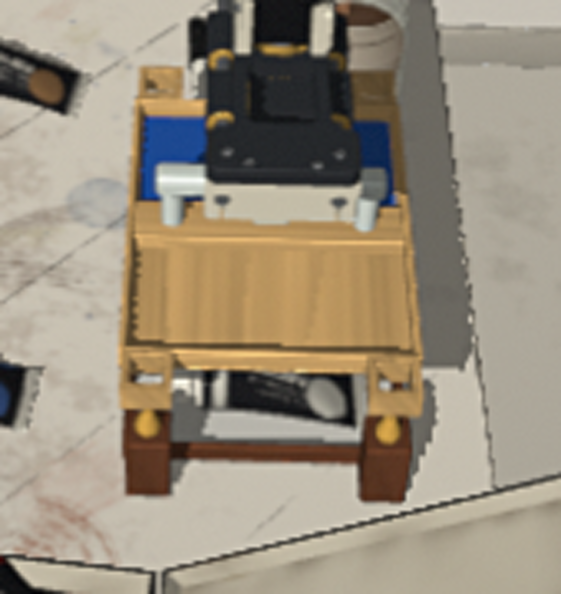

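View pics/t10c.png

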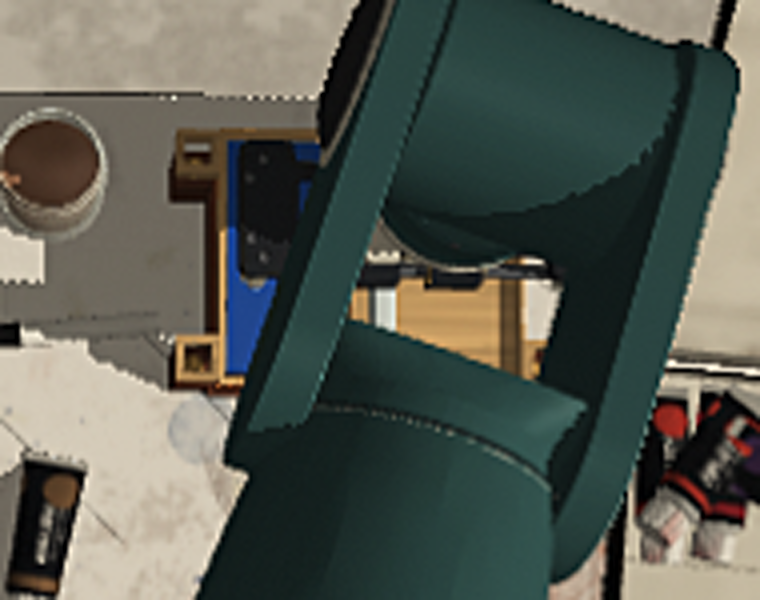

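```bash
python3 - <<'E'
import cv2
s=cv2.imread('pics/s10.png');t=cv2.imread('pics/t10.png')
cv2.imwrite('pics/a1.png',cv2.resize(s[300:355,260:365],None,fx=7.5,fy=7.5,interpolation=cv2.INTER_NEAREST))
a=cv2.resize(t[125:200,298:345],None,fx=7.5,fy=7.5,interpolation=cv2.INTER_NEAREST)
b=cv2.resize(s[215:250,265:365],None,fx=4,fy=4,interpolation=cv2.INTER_NEAREST)
cv2.imwrite('pics/a2.png',a);cv2.imwrite('pics/a3.png',b)
E
```

```text
(no output)
```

View pics/a1.png

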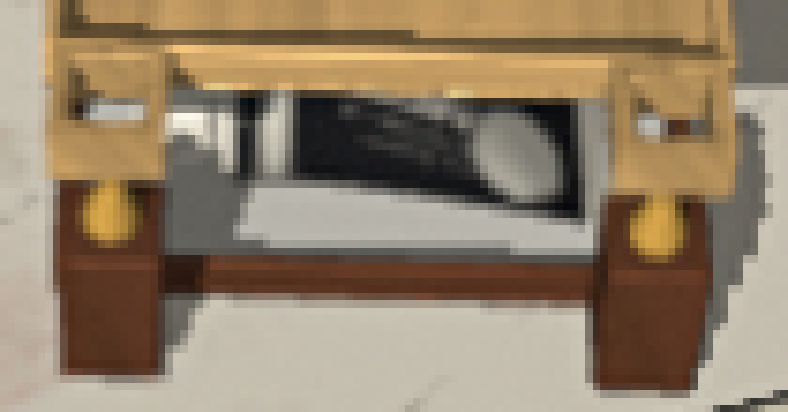

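View pics/a2.png

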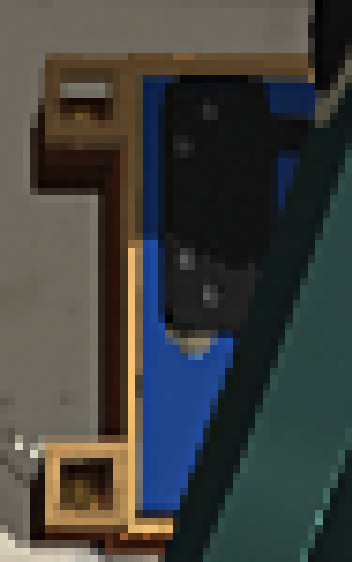

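```bash
python3 - <<'E'
from h import *
np.set_printoptions(precision=4,suppress=True)
S=shot('side','x1');T=shot('top','x2')
def c(x,y,f,ox,oy): return ((x+.5)/f-.5+ox,(y+.5)/f-.5+oy)
A=lambda s,p,f,o,z:at(s,*c(*p,f,*o),z)
o=(260,300)
print('ear  bot L',A(S,(46,181),7.5,o,.08),A(S,(165,181),7.5,o,.08))
print('ear  bot R',A(S,(612,197),7.5,o,.08),A(S,(735,198),7.5,o,.08))
print('post top L',A(S,(62,265),7.5,o,.048),A(S,(163,265),7.5,o,.048))
print('post top R',A(S,(595,269),7.5,o,.048),A(S,(710,269),7.5,o,.048))
print('pin L',A(S,(110,222),7.5,o,.053),'R',A(S,(658,230),7.5,o,.053))
print('post bottom L',A(S,(62,374),7.5,o,0),A(S,(163,374),7.5,o,0),'R',A(S,(595,388),7.5,o,0),A(S,(697,388),7.5,o,0))
o=(298,125)
for n,p,z in[('holeU',(86,101),.094),('pinU',(82,112),.061),('holeD',(88,485),.094),('pinD',(85,490),.061),('earD ctr',(87,488),.094),('earU ctr',(86,95),.094)]:print(n,A(T,p,7.5,o,z))
from workcell import get_state;print(get_state()['tcp_pos'])
E
```

```text
ear  bot L [ 0.5409 -0.3114  0.08  ] [ 0.567  -0.3105  0.08  ]
ear  bot R [ 0.6649 -0.3117  0.08  ] [ 0.6918 -0.3112  0.08  ]
post top L [ 0.5439 -0.3113  0.048 ] [ 0.5666 -0.3105  0.048 ]
post top R [ 0.6638 -0.3085  0.048 ] [ 0.6897 -0.3078  0.048 ]
pin L [ 0.5544 -0.3028  0.053 ] R [ 0.678  -0.3011  0.053 ]
post bottom L [ 0.543  -0.3088  0.    ] [ 0.5666 -0.308   0.    ] R [ 0.6675 -0.3086  0.    ] [ 0.6914 -0.3079  0.    ]
holeU [ 0.6779 -0.0898  0.094 ]
pinU [ 0.6822 -0.0913  0.061 ]
holeD [ 0.5547 -0.0907  0.094 ]
pinD [ 0.5569 -0.0926  0.061 ]
earD ctr [ 0.5538 -0.0904  0.094 ]
earU ctr [ 0.6799 -0.0898  0.094 ]
[ 0.617  -0.1933  0.1143]
```

Tray and base agree within about 1 mm in x and 1–2 mm in y, within the pin taper's capture range. Lowering gently while watching the force.

Request:
arm_command:
  dr:
    - [0, 0, 0]
    - [0, 0, 0]
    - [0, 0, 0]
    - [0, 0, 0]
    - [0, 0, 0]
  translation:
    - [-0.5, 0, 6]
    - [0, 0, 6]
    - [0, 0, 4]
    - [0, 0, 3]
    - [0, 0, 2]
  grip: [0, 0, 0, 0, 0]

```text
time: 21.05
tcp_pos: [0.6164, -0.1932, 0.0927]
tool_rot: [-3.141, 0.0, 0.001]
contact_force: [0.3, -0.5, -2.9]
width: 0.014
```

Request:
arm_command:
  dr:
    - [0, 0, 0]
    - [0, 0, 0]
    - [0, 0, 0]
    - [0, 0, 0]
    - [0, 0, 0]
  translation:
    - [0, 0, 1]
    - [0, 0, 1]
    - [0, 0, 1]
    - [0, 0, 1]
    - [0, 0, 0]
  grip: [0, 0, 0, 0, 0]

```text
time: 21.55
tcp_pos: [0.6164, -0.1933, 0.0891]
tool_rot: [-3.142, 0.0, 0.0]
contact_force: [1.0, -0.7, -3.9]
width: 0.0137
```

Request:
arm_command:
  dr:
    - [0, 0, 0]
    - [0, 0, 0]
    - [0, 0, 0]
    - [0, 0, 0]
    - [0, 0, 0]
  translation:
    - [0, 0, 1]
    - [0, 0, 1]
    - [0, 0, 1]
    - [0, 0, 0.5]
    - [0, 0, 0]
  grip: [0, 0, 0, 0, 0]

```text
time: 22.05
tcp_pos: [0.6164, -0.1933, 0.0855]
tool_rot: [-3.142, 0.0, 0.0]
contact_force: [-0.3, 0.5, -3.7]
width: 0.0136
```

Request:
arm_command:
  dr:
    - [0, 0, 0]
    - [0, 0, 0]
    - [0, 0, 0]
    - [0, 0, 0]
    - [0, 0, 0]
  translation:
    - [0, 0, 1]
    - [0, 0, 1]
    - [0, 0, 0.5]
    - [0, 0, 0]
    - [0, 0, 0]
  grip: [0, 0, 0, 0, 0]

```text
time: 22.55
tcp_pos: [0.6165, -0.1933, 0.0832]
tool_rot: [-3.142, 0.0, -0.0]
contact_force: [0.1, -0.0, -3.8]
width: 0.014
```

Request:
arm_command:
  dr:
    - [0, 0, 0]
    - [0, 0, 0]
    - [0, 0, 0]
    - [0, 0, 0]
    - [0, 0, 0]
  translation:
    - [0, 0, 0.5]
    - [0, 0, 0.5]
    - [0, 0, 0]
    - [0, 0, 0]
    - [0, 0, 0]
  grip: [0, 0, 0, 0, 0]

```text
time: 23.05
tcp_pos: [0.6165, -0.1933, 0.0826]
tool_rot: [3.141, -0.0, 0.001]
contact_force: [-2.4, 0.7, 4.5]
width: 0.0137
```

```bash
python3 - <<'E'
from h import *
S=shot('side','s11')
print(get_state()['contact_force'])
cv2.imwrite('pics/s11c.png',cv2.resize(S['image'][300:355,260:365],None,fx=7.5,fy=7.5,interpolation=cv2.INTER_NEAREST))
E
```

```text
[-3.78548024  1.88843452  5.52452391]
```

View pics/s11c.png

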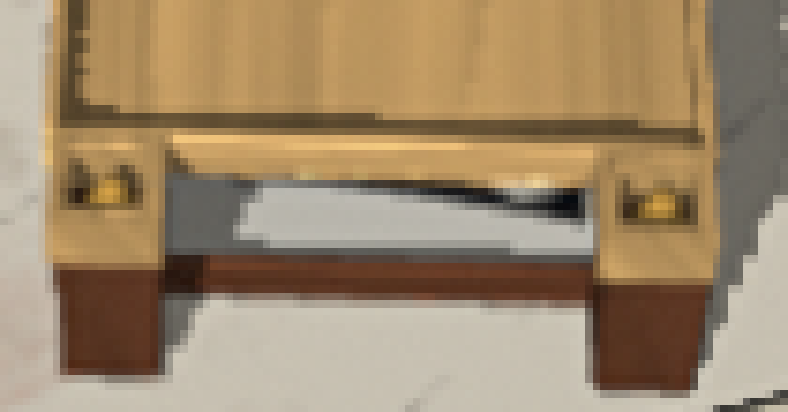

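The ears rest on the post tops with the brass pins inside both holes (105,190) and (660,205). The force turned upward at the expected height, so the tray is seated; releasing.

Request:
arm_command:
  dr:
    - [0, 0, 0]
    - [0, 0, 0]
    - [0, 0, 0]
    - [0, 0, 0]
    - [0, 0, 0]
  translation:
    - [0, 0, 0]
    - [0, 0, 0]
    - [0, 0, 0]
    - [0, 0, 0]
    - [0, 0, 0]
  grip: [0.4, 0.4, 0.4, 0.4, 0.4]

```text
time: 23.6
tcp_pos: [0.6165, -0.1933, 0.0821]
tool_rot: [-3.142, 0.0, 0.0]
contact_force: [0.0, 0.6, 0.2]
width: 0.0367
```

Request:
arm_command:
  dr:
    - [0, 0, 0]
    - [0, 0, 0]
    - [0, 0, 0]
    - [0, 0, 0]
    - [0, 0, 0]
  translation:
    - [0, 0, -5]
    - [0, 0, -20]
    - [0, 0, -35]
    - [0, 0, -40]
    - [0, 0, -20]
  grip: [0.5, 0.5, 0.6, 0.8, 1]

```text
time: 24.1
tcp_pos: [0.6171, -0.1935, 0.2065]
tool_rot: [3.14, -0.0, 0.006]
contact_force: [0.1, 0.1, -0.6]
width: 0.0655
```

```bash
python3 - <<'E'
from h import *
plan([.429,-.242,.15],-4.6,5)
E
```

```text
from [ 0.6171 -0.1935  0.2065] dist 202 turn [ 0.1 -0.2  4.6] t 24.1 w 0.0655 F [ 0.1  0.1 -0.6]
dr each [0.01, -0.04, 0.92]
tr [[-37.7, 9.7, 11.2], [-37.5, 10.3, 11.2], [-37.3, 10.9, 11.2], [-37.1, 11.5, 11.2], [-36.9, 12.1, 11.3]]
```

Request:
arm_command:
  dr:
    - [0, 0, 0.9]
    - [0, 0, 0.9]
    - [0, 0, 0.9]
    - [0, 0, 0.9]
    - [0, 0, 1]
  translation:
    - [-37.5, 9.5, 0]
    - [-37.5, 10.5, 10]
    - [-37.5, 11, 15]
    - [-37, 11.5, 20]
    - [-36.5, 12, 20]
  grip: [0.8, 0.8, 0.8, 0.8, 0.8]

```text
time: 24.6
tcp_pos: [0.4274, -0.2421, 0.137]
tool_rot: [3.138, -0.127, 0.001]
contact_force: [0.0, -0.9, -0.0]
width: 0.0745
```

```bash
python3 - <<'E'
from h import *
np.set_printoptions(precision=4,suppress=True)
S=shot('side','s12');T=shot('top','t12')
for c in('side','top'):print([(np.round(x['position'],3).tolist(),x['score']) for x in landmark_of(c,'blue_mid')[:2]])
plan([.430,-.2425,.021],-4.6,5)
cv2.imwrite('pics/s12c.png',cv2.resize(S['image'][130:360,170:400],None,fx=2.6,fy=2.6))
E
```

```text
[([0.434, -0.243, 0.017], 0.96)]
[([0.432, -0.244, 0.015], 0.5)]
from [ 0.4286 -0.2422  0.1378] dist 117 turn [ 0.  -0.1 -0.1] t 24.8 w 0.0745 F [ 0.9  0.3 -0. ]
dr each [0.0, -0.01, -0.01]
tr [[0.3, 0.0, 23.4], [0.3, 0.0, 23.4], [0.3, 0.0, 23.4], [0.3, 0.0, 23.4], [0.3, 0.0, 23.4]]
```

View pics/s12c.png

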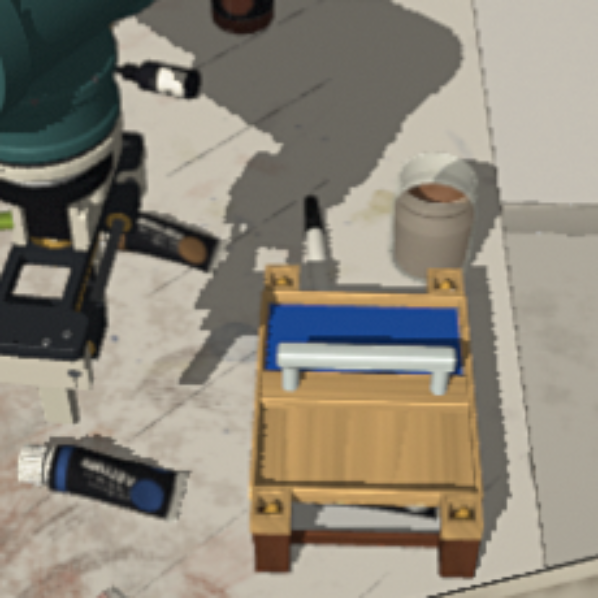

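The tray sits square with pins showing in all four holes: (282,280), (445,283), (272,507), (462,512). Now the blue tube.

Request:
arm_command:
  dr:
    - [0, 0, 0]
    - [0, 0, 0]
    - [0, 0, 0]
    - [0, 0, 0]
    - [0, 0, 0]
  translation:
    - [1, 0, 25]
    - [0, 0, 30]
    - [0, 0, 30]
    - [0, 0, 20]
    - [0, 0, 11]
  grip: [0.8, 0.8, 0.8, 0.8, 0.8]

```text
time: 25.3
tcp_pos: [0.4306, -0.2416, 0.0202]
tool_rot: [-3.139, 0.125, 0.001]
contact_force: [0.8, -0.1, 0.1]
width: 0.0744
```

Request:
arm_command:
  dr:
    - [0, 0, 0]
    - [0, 0, 0]
    - [0, 0, 0]
    - [0, 0, 0]
    - [0, 0, 0]
  translation:
    - [0, 0, 0]
    - [0, 0, 0]
    - [0, 0, 0]
    - [0, 0, 0]
    - [0, 0, 0]
  grip: [0.8, 0.3, 0.3, 0.3, 0]

```text
time: 25.8
tcp_pos: [0.4301, -0.2422, 0.0218]
tool_rot: [3.139, -0.126, 0.001]
contact_force: [-0.2, 0.4, -0.6]
width: 0.047
```

Request:
arm_command:
  dr:
    - [0, 0, 0]
    - [0, 0, 0]
    - [0, 0, 0]
    - [0, 0, 0]
    - [0, 0, 0]
  translation:
    - [0, 0, 0]
    - [0, 0, 0]
    - [0, 0, 0]
    - [0, 0, 0]
    - [0, 0, 0]
  grip: [0, 0, 0, 0, 0]

```text
time: 26.3
tcp_pos: [0.4299, -0.242, 0.0214]
tool_rot: [3.139, -0.126, 0.0]
contact_force: [-0.8, 1.3, 5.5]
width: 0.0351
```

Request:
arm_command:
  dr:
    - [0, 0, 0]
    - [0, 0, 0]
    - [0, 0, 0]
    - [0, 0, 0]
    - [0, 0, 0]
  translation:
    - [0, 0, -10]
    - [0, 0, -30]
    - [0, 0, -40]
    - [0, 0, -40]
    - [0, 0, -25]
  grip: [0, 0, 0, 0, 0]

```text
time: 26.8
tcp_pos: [0.4301, -0.2422, 0.1698]
tool_rot: [3.137, -0.126, 0.004]
contact_force: [0.4, 0.6, -1.5]
width: 0.0351
```

```bash
python3 - <<'E'
from h import *
plan([.614,-.134,.18],0,6)
S=shot('side','s13')
E
```

```text
from [ 0.4301 -0.2422  0.1698] dist 214 turn [ 0.1 -0.1 -4.6] t 26.8 w 0.0351 F [ 0.4  0.6 -1.5]
dr each [0.02, -0.02, -0.77]
tr [[29.1, -20.4, -1.7], [29.4, -20.0, -1.7], [29.6, -19.7, -1.7], [29.9, -19.3, -1.7], [30.2, -18.9, -1.7], [30.4, -18.4, -1.7]]
```

View pics/s13.png

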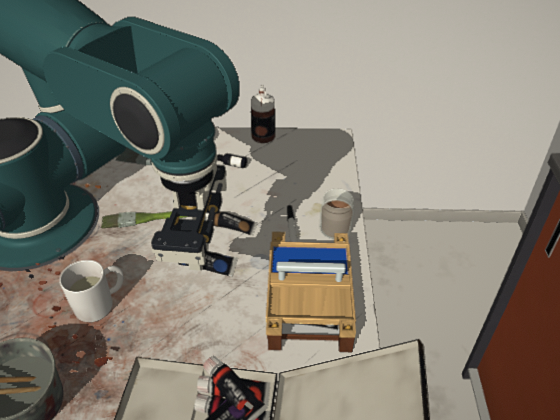

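The blue tube is held at about (215,265); everything else is in place. Carrying it over, 8 mm outward of lane centre to keep the fingers clear of the handle.

Request:
arm_command:
  dr:
    - [0, 0, -0.9]
    - [0, 0, -0.9]
    - [0, 0, -0.9]
    - [0, 0, -0.9]
    - [0, 0, -1]
  translation:
    - [35, -24.5, 0]
    - [35.5, -24, 0]
    - [35.5, -23.5, 0]
    - [36, -22.5, 0]
    - [36.5, -22, 0]
  grip: [0, 0, 0, 0, 0]

```text
time: 27.35
tcp_pos: [0.6151, -0.1332, 0.1662]
tool_rot: [3.141, 0.001, -0.0]
contact_force: [0.8, -0.1, -0.3]
width: 0.0353
```

Request:
arm_command:
  dr:
    - [0, 0, 0]
    - [0, 0, 0]
    - [0, 0, 0]
    - [0, 0, 0]
    - [0, 0, 0]
  translation:
    - [0, 0, 10]
    - [0, 0, 25]
    - [0, 0, 20]
    - [0, 0, 10]
    - [0, 0, 5]
  grip: [0, 0, 0, 0, 0]

```text
time: 27.85
tcp_pos: [0.6132, -0.1345, 0.0953]
tool_rot: [-3.141, 0.001, 0.002]
contact_force: [-0.1, 0.2, 0.1]
width: 0.0349
```

```bash
python3 - <<'E'
from h import *
plan([.6135,-.1345,.0755],0,1)
S=shot('side','s14');T=shot('top','t14')
cv2.imwrite('pics/s14c.png',cv2.resize(S['image'][180:360,230:400],None,fx=3.3,fy=3.3))
E
```

```text
from [ 0.6132 -0.1345  0.0953] dist 20 turn [-0.   0.1 -0. ] t 27.85 w 0.0349 F [-0.1  0.2  0.1]
dr each [-0.01, 0.07, -0.02]
tr [[0.3, -0.0, 19.8]]
```

View pics/s14c.png

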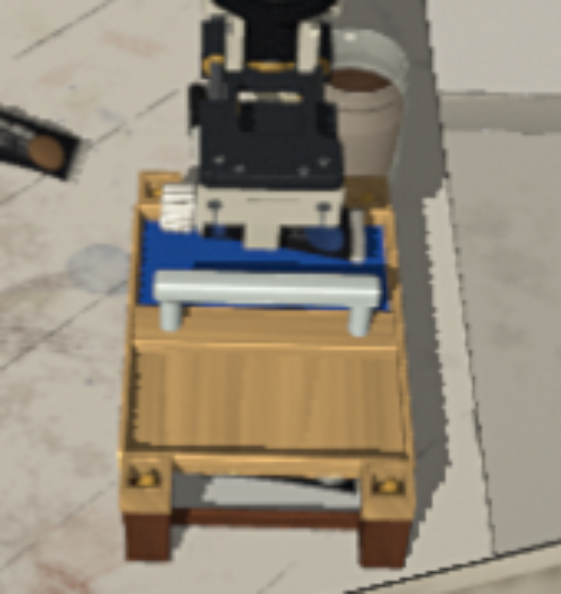

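The blue tube is over its lane, cap at (180,205) and tail at (357,240) of the crop, inside the lane ends and clear of the handle. Lowering and releasing.

Request:
arm_command:
  dr:
    - [0, 0, 0]
    - [0, 0, 0]
    - [0, 0, 0]
    - [0, 0, 0]
    - [0, 0, 0]
  translation:
    - [0, 1, 8]
    - [0, 0, 6]
    - [0, 0, 4]
    - [0, 0, 1.5]
    - [0, 0, 0]
  grip: [0, 0, 0, 0, 0]

```text
time: 28.45
tcp_pos: [0.6138, -0.1353, 0.0765]
tool_rot: [-3.142, 0.0, 0.0]
contact_force: [0.1, 0.3, -0.8]
width: 0.0353
```

Request:
arm_command:
  dr:
    - [0, 0, 0]
    - [0, 0, 0]
    - [0, 0, 0]
    - [0, 0, 0]
    - [0, 0, 0]
  translation:
    - [0, 0, 0]
    - [0, 0, 0]
    - [0, 0, 0]
    - [0, 0, 0]
    - [0, 0, 0]
  grip: [0.53, 0.53, 0.53, 0.53, 0.53]

```text
time: 28.95
tcp_pos: [0.6139, -0.1354, 0.0768]
tool_rot: [3.142, -0.0, 0.0]
contact_force: [-0.0, -0.1, 0.4]
width: 0.0493
```

Request:
arm_command:
  dr:
    - [0, 0, 0]
    - [0, 0, 0]
    - [0, 0, 0]
    - [0, 0, 0]
    - [0, 0, 0]
  translation:
    - [0, 0, -8]
    - [0, 0, -20]
    - [0, 0, -40]
    - [0, 0, -45]
    - [0, 0, -40]
  grip: [0.53, 0.53, 0.53, 0.53, 0.53]

```text
time: 29.45
tcp_pos: [0.6137, -0.1353, 0.2326]
tool_rot: [3.141, -0.0, 0.002]
contact_force: [-0.6, 0.4, -0.5]
width: 0.0495
```

Request:
arm_command:
  dr:
    - [0, 0, 0]
    - [0, 0, 0]
    - [0, 0, 0]
    - [0, 0, 0]
    - [0, 0, 0]
  translation:
    - [-20, 0, -20]
    - [-40, 0, 0]
    - [-40, 0, 0]
    - [-40, 0, 0]
    - [-20, 0, 0]
  grip: [0.6, 0.6, 0.6, 0.6, 0.6]

```text
time: 29.95
tcp_pos: [0.4516, -0.1352, 0.2506]
tool_rot: [3.141, -0.001, 0.002]
contact_force: [0.1, -0.2, 0.3]
width: 0.056
```

```bash
python3 - <<'E'
from h import *
S=shot('side','s15');T=shot('top','t15')
for c in('side','top'):
  for n in('blue_mid','tray_handle','ochre_mid','ink_mid','lane_blue'):print(c,n,[(np.round(x['position'],3).tolist(),x['score']) for x in landmark_of(c,n)[:2]])
cv2.imwrite('pics/s15c.png',cv2.resize(S['image'][130:360,170:400],None,fx=2.6,fy=2.6))
cv2.imwrite('pics/t15c.png',cv2.resize(T['image'][110:270,160:420],None,fx=3,fy=3))
E
```

```text
side blue_mid [([0.615, -0.133, 0.068], 0.8)]
side tray_handle [([0.616, -0.195, 0.093], 0.8)]
side ochre_mid [([0.451, 0.003, 0.018], 0.56)]
side ink_mid [([0.433, 0.226, 0.013], 0.66)]
side lane_blue [([0.615, -0.143, 0.055], 0.83)]
top blue_mid [([0.615, -0.138, 0.067], 0.94), ([0.614, -0.144, 0.053], 0.66)]
top tray_handle [([0.613, -0.194, 0.092], 0.9)]
top ochre_mid [([0.446, 0.004, 0.018], 0.8)]
top ink_mid [([0.431, 0.224, 0.011], 0.76)]
top lane_blue [([0.614, -0.141, 0.048], 0.74), ([0.446, 0.001, 0.018], 0.6)]
```

View pics/s15c.png

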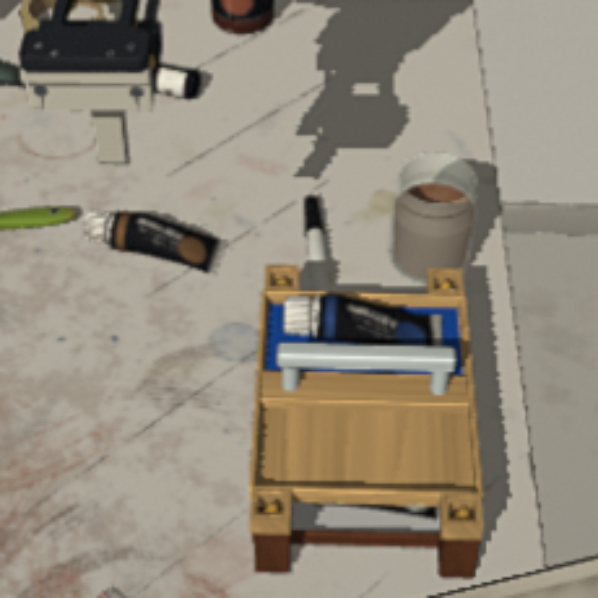

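View pics/t15c.png

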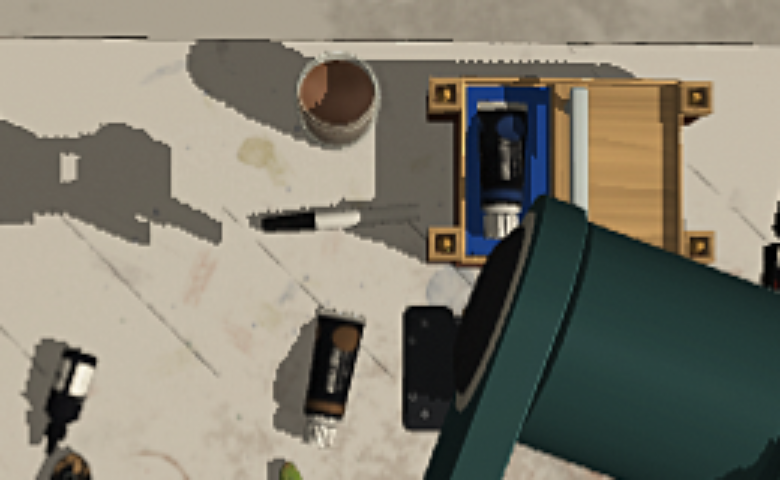

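Everything is in place: the blue tube lies flat in its lane ((365,325) side crop, (503,165) top crop) and pins show in all four holes. The ochre tube and ink bottle have not moved, and the robot is clear.

```bash
python3 -c "
from workcell import *
print(close_job())"
```

```text
the job is handed in; nothing more can be done
None
```

The job is done and handed in at about 30 s of the 102 s allowed, in the order asked. I laid the orange tube, then the white tube, in their base lanes. Then I lifted the tray by its handle, stacked it on the pins, and laid the blue tube in its blue lane.

What the last checks showed:
- **Tray:** the ears rest on the post tops and a pin shows in each of the four holes. The networks put the handle at 92–93 mm above the table, against 91 mm when seated.
- **Blue tube:** flat and lengthwise in its lane. I set it about 8 mm outward of lane centre on purpose, to keep the fingers clear of the handle.
- **Orange and white tubes:** flat in their lanes just before the tray went on. The tray now mostly hides them. The network did not report the white tube after it was placed, so I judged it from the picture.
- **Ochre tube and ink bottle:** where they were. The repeat readings differ by up to about 5 mm, roughly the networks' error.
- **Base position in y:** the two cameras disagreed by a few millimetres before stacking, but the tray went onto the pins with no resistance.
- **Wrist force:** the readings stayed below about 8 N.

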